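# Close the screw cap of a sample jar and put the jar away

### The job

The square amber jar has been left with its captive screw cap loose. Stand it gently in the blue-cheeked holder, squarely between the cheeks, and let go; there screw the cap fully tight (clockwise, to its stop). Then stand the closed jar upright in the steel tray, gently, and leave the other things on the desk alone.

Things in the scene. Friction and masses are not known exactly. Their poses are not given: they have to be found in the camera images.
- jar_center (a point): Centre of the loose amber jar's square glass body (46 x 46 mm, 50 mm tall; 25 mm above its underside; up to 0.3 kg). z up along the jar; x, y square to its flat sides; a white mark on the shoulder lies toward +x. Above it come the black round cap (40 mm diameter, 54 to 64 mm up), and its grip bar; 88 mm tall in all with the cap tight, 2 to 3 mm more when loose. Starts upright on the desk.
- cap_bar (a point): Centre of the orange grip bar on the cap, on the cap's axis, 76 mm above the jar's underside when tight. Bar: 38 mm long (this point's x), 12 mm thick (its y), 24 mm tall (64 to 88 mm above the underside when tight). The white-striped end is +x; with the cap tight it points over the white mark on the jar's shoulder.
- cap (a joint): Cap turn relative to the jar, rad: 0 = fully tight at the stop, larger = unscrewed, counter-clockwise from above (bar heading = jar heading + this). Starts at 1.9 to 2.6: more than one grasp. The cap cannot come off; it sinks 1 mm per rad as it tightens, turns against 0.06 N m of friction and stays where left. On the bare desk the jar tends to turn with it.
- holder: Fixed: aluminium plate 96 x 96 mm, 8 mm thick, with two blue cheeks that keep the jar from turning. Origin: centre of the underside, on the desk. The channel between the cheeks runs along x, 53 mm wide (flared to 64 at the top), open at both ends; cheeks 64 mm long, 32 mm high over the desk. The jar stands on the plate midway between the cheeks, flat sides along them, any of the four ways round.
- tray: Fixed square steel tray 110 x 110 mm outside, rim 12 mm high, walls 4 mm thick, floor 4 mm thick. Origin at the centre of its underside, on the desk. Holder and tray may stand on either side of the jar.
- sleeve: Bystander: grey metal sleeve, 28 mm diameter, 85 mm tall, standing loose. Origin at the centre of its underside.
- brass_weight: Bystander: brass weight with knob, 22 mm diameter, 30 mm tall, standing loose. Origin at the centre of its underside.
- tin: Bystander: white round tin, 63 mm diameter, 28 mm tall, standing loose. Origin at the centre of its underside.

How it is judged:
By the outcome, as a careful person would: the job done as asked, in the order asked, and still so for the second after the job is handed in, with the robot touching nothing.
It also fails if it takes over 72 s, if anything falls off the work surface, if the arm or the gripper's body presses on something with over 40 N, if the wrist force passes 120 N, or if a joint passes its speed limit or range.

### The arm

A 6-joint arm with a two-finger parallel gripper is mounted at the origin on a cart in front of the work surface, level with it; the furniture and walls round the work are solid. World frame = base frame: x ahead of the robot, y to its left, z up, the work surface at z = 0. Lengths are in m, angles in degrees, forces in N, time in s.
With the tool pointing down it reaches from about 0.25 to 0.725 m from the base axis. Payload 4 kg.
Tool frame: the origin (TCP) lies on the centre line of the jaws, within the pads' length; the fingertips stand 11 mm ahead of it and the grasp point (between the pads) lies 8 mm behind it (env.tcp_to_tips is the distance from the TCP to the fingertips, in m); z points along the fingers, x is the direction in which the jaws open and shut, and the axes are right-handed (so a half turn about z gives the same grasp; the last joint's range is limited). The gripper opens to 85 mm and grips with 20 to 120 N. Pads are 22 mm wide; open, the fingers measure 114 mm over their backs; the gripper's body (76 mm by 85 mm) begins 54 mm behind the grasp point. The pads swing forward as they close: fully open they stand 13 mm farther back than shut.
Start: joints at [-76.662, 13.785, 0.286, 76.501, 0, 90], TCP at [0.115, -0.487, 0.242] pointing down, gripper open.
Joint ranges: [-155.79, 155.79], [-60.16, 107.12], [-62.33, 73.08], [-114, 123.19], [-81.49, 82.49], [-180, 180]. Speed limits (degrees/s): [159.86, 159.86, 180, 180, 180, 180].

### API

Orientations are given as [roll, pitch, yaw] about the fixed x, y, z axes, in that order (R = Rz(yaw) Ry(pitch) Rx(roll)).
In Python, from station import readout, cams, order, cut_out, env gives the robot as it stands. The module is installed in compiled form; this text tells all that it offers.
- The arm moves only by the tool carry_out, never from a script. Its argument "motion" is one flat list of numbers, 6 for each row, row after row: the shift along the tool's x, y, z in cm, then the turn, a rotation vector about the tool's x, y, z in rad. In form: [dx, dy, dz, rx, ry, rz, dx, dy, dz, rx, ry, rz, ...]. A call has exactly 5 rows; each row is the pose to reach, as a shift and turn from the pose commanded when the call began, along the tool's axes at that moment; what a row does not reach only later rows make up. A row lasts 1/8 s, in which the tool goes at most 62.5 mm and 10.7 degrees, less where a joint would pass 70% of its speed; a pose out of reach is approached as far as the arm can. A call with a gripper value outside its range is refused whole. "jaw" is the opening, from -1 (shut) to 1 (fully open), set as the call begins (left out, the last holds). The fingers move at their own pace and stop on an object; "grip_force" is the grip in N (left out, the last holds). Time passes only in rows, so rows that repeat a pose let the fingers close, or fill a call up. It gives the time, the measured TCP pose, the force and the opening at its end, in the units of the state.
- readout.sense(): the state, without advancing time (a new reading comes with each control period).
- cams.capture(name): name is "side" or "top" or "wrist"; returns a dict with "frame" (400x640x3 uint8, red, green, blue), "z_map" (400x640 float32, m along the optical axis (not along the pixel's ray), 0 where there is no reading), "intrinsics" (3x3 intrinsics, pixels), "rvec" (rotation vector, rad) and "tvec" (3), from world to camera coordinates, as OpenCV has them. Camera axes: x right, y down, z forward; pixel columns grow to the right and rows downward; lengths in m; the calibration is good to about 2 mm. A picture is of the moment at which its call begins.
- order.hand_in(): hands the job in, once; it reports no verdict.
Trained networks look in the newest picture that a camera, given by its name, has taken for a name from the list of things; names that differ only in an ending like _2 or _b are one class to them, and where a whole thing is asked for, a point or a joint stands for the part that bears it (a point fixed in the world has none). Each returns a list of dicts, best first, with "confidence" (0 to 1); they miss things now and then, are a little off and sometimes report something else, mostly with a low value. They report only what shows in the picture. A call takes as long as a camera call.
- cut_out(thing, camera): "pixels" (400x640 bool, what is visible of it) and "box" ([left, top, right, bottom] in pixels, round what is visible of it).
The state is a dict: "time_s": time; "joint_pos": joint angles; "joint_vel": joint speeds; "joint_torque": joint torques, N m; "tcp_pos": TCP position; "tcp_rot": TCP orientation; "ft_force": force on the tool from outside, world axes, zero at the start; "ft_torque": the same for the moment, N m; "grip_width": finger opening in m.
Only numpy, scipy, OpenCV 4.12 (cv2) and the standard library are available. Lean on these libraries where they do the work, as an engineer would, in place of code of your own. Each camera call takes 0.05 s, during which the arm holds its last target. There are 200 camera calls.

## Working session

There is one attempt and no reset: what is moved stays moved. The work goes in short steps, Python scripts to look and compute and a tool call to move; the robot and the scene stay as the last step left them, time stands still between calls to the robot, and variables do not carry over. Pictures are saved under pics/ and viewed, about 8 in all and at most 12, crops included, and the job is handed in when it is done.

Besides the shell and the picture viewer there is one more tool, called after "Emit:" as name(argument=value, ...) on one line, values as JSON. carry_out: Moves the arm, as the interface text tells. Its arguments: {"type":"object","properties":{"motion":{"type":"array"},"jaw":{"type":"number"},"grip_force":{"type":"number"}},"required":["motion"]}

```bash
mkdir -p pics; cat > h.py <<'E'
import numpy as np, cv2
from station import readout, cams, order, cut_out, env
def world(c,mask=None):
    z=c["z_map"];K=c["intrinsics"];R=cv2.Rodrigues(np.array(c["rvec"],float))[0];t=np.array(c["tvec"],float).ravel()
    v,u=np.nonzero((z>0)&(mask if mask is not None else True))
    d=z[v,u];p=np.stack([(u-K[0][2])/K[0][0]*d,(v-K[1][2])/K[1][1]*d,d],1)
    return (p-t)@R, u, v
def save(c,n,box=None,s=1):
    f=c["frame"]
    if box: f=f[box[1]:box[3],box[0]:box[2]]
    f=cv2.resize(f,None,fx=s,fy=s,interpolation=cv2.INTER_CUBIC)
    cv2.imwrite(f"pics/{n}.png",f[:,:,::-1])
E
python3 - <<'E'
from h import *
print(readout.sense())
C={n:cams.capture(n) for n in("top","side")}
cv2.imwrite("pics/a.png",cv2.resize(np.vstack([C[n]["frame"] for n in C]),(480,600))[:,:,::-1])
for n in C:
  for th in("jar_center","cap_bar","holder","tray","sleeve","brass_weight","tin"):
    for r in cut_out(th,n)[:2]:
      p,u,v=world(C[n],r["pixels"])
      if len(p)<5: continue
      top=p[p[:,2]>np.percentile(p[:,2],95)-.006]
      hull=cv2.minAreaRect((p[:,:2]*1000).astype(np.float32))
      print(n,th,round(r["confidence"],2),r["box"],"med",np.median(p,0).round(3),"zmax",np.percentile(p[:,2],98).round(3),"topmean",top.mean(0).round(4),"rect",np.round(hull[0]),np.round(hull[1]),round(hull[2],1))
E
```

```text
{'time_s': 0.0, 'joint_pos': array([-7.66614444e+01,  1.38328768e+01,  2.10793397e-01,  7.65014594e+01,
        1.58883344e-03,  8.99994207e+01]), 'joint_vel': array([-0.00107279, -0.09732609,  0.00277991, -0.01407684, -0.08968951,
        0.00102267]), 'joint_torque': array([-2.35229572e-04, -3.72320831e+01,  2.52406704e+01,  1.69966975e-02,
        4.91210562e-05, -2.71412588e-06]), 'tcp_pos': array([ 0.11521438, -0.48589514,  0.24138758]), 'tcp_rot': array([-1.79998410e+02,  1.23542790e-01, -7.66608651e+01]), 'ft_force': array([ 0.42794594, -0.24121863,  1.06775264]), 'ft_torque': array([-0.00425224, -0.00706108,  0.02513346]), 'grip_width': 0.08559445230137423}
top jar_center 0.88 [279.9, 235.0, 296.1, 252.6] med [0.42  0.014 0.064] zmax 0.093 topmean [0.4233 0.017  0.0892] rect [424.  16.] [46. 46.] 4.7
top cap_bar 0.53 [278.8, 233.2, 297.7, 251.6] med [0.423 0.013 0.068] zmax 0.093 topmean [0.4236 0.0164 0.0893] rect [425.  13.] [37. 45.] 49.6
top cap_bar 0.43 [199.3, 155.6, 214.4, 173.6] med [0.633 0.217 0.072] zmax 0.088 topmean [0.6374 0.2209 0.0843] rect [650. 220.] [27. 52
[... 1074 characters left out ...]
 197.3] med [ 0.441 -0.297  0.009] zmax 0.03 topmean [ 0.4407 -0.3155  0.0273] rect [ 449. -347.] [109. 171.] 22.7
side tray 0.55 [288.9, 275.1, 371.3, 333.8] med [0.486 0.195 0.004] zmax 0.012 topmean [0.4869 0.1996 0.01  ] rect [488. 184.] [127. 121.] 68.0
side sleeve 0.86 [233.8, 255.0, 259.4, 308.6] med [0.632 0.231 0.048] zmax 0.086 topmean [0.634  0.2245 0.0839] rect [662. 162.] [ 36. 163.] 21.8
side sleeve 0.23 [360.6, 214.8, 387.1, 259.4] med [0.422 0.035 0.047] zmax 0.09 topmean [0.4207 0.0214 0.0881] rect [431. -58.] [ 50. 203.] 5.8
side brass_weight 0.16 [289.0, 273.2, 374.3, 335.1] med [0.486 0.196 0.004] zmax 0.013 topmean [0.4873 0.199  0.01  ] rect [491. 191.] [113. 120.] 68.5
```

View pics/a.png

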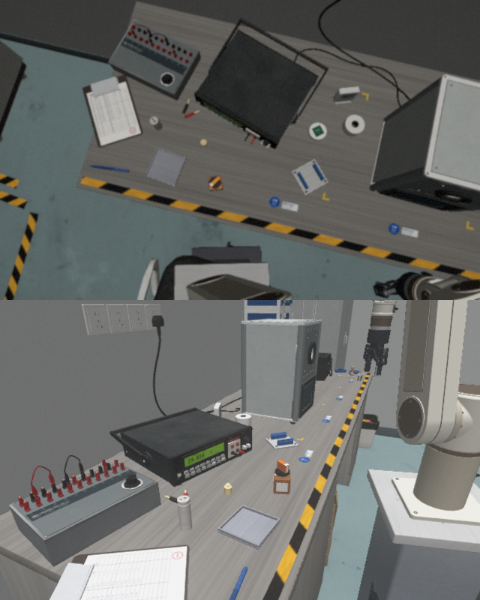

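The desk shows the jar at about (0.42, 0.015), the holder at (0.443, -0.318), the tray at (0.49, 0.19) and the bystanders clear of them. I'll go look at the holder on the way to the jar.

```bash
cat >> h.py <<'E'
from scipy.spatial.transform import Rotation as Ro
def go(xyz,yaw):
    s=readout.sense();R=Ro.from_euler("xyz",s["tcp_rot"],degrees=True)
    T=Ro.from_euler("xyz",[180,0,yaw],degrees=True)
    d=R.inv().apply(np.array(xyz)-s["tcp_pos"])*100; r=(R.inv()*T).as_rotvec()
    print("t",round(s["time_s"],2),"tcp",s["tcp_pos"].round(4),s["tcp_rot"].round(1),"j",s["joint_pos"].round(1),"F",s["ft_force"].round(1),"w",round(s["grip_width"],4))
    print("delta",d.round(2),r.round(4))
E
python3 -c "
from h import *
go([.40,-.318,.25],-38)"
```

```text
t 0.8 tcp [ 0.1153 -0.4865  0.2423] [180.   -0.  -76.7] j [-76.7  13.8   0.3  76.5  -0.   90. ] F [-0.6 -0.7 -0.6] w 0.0855
delta [ -9.83 -31.59  -0.77] [ 0.000e+00 -1.000e-04 -6.748e-01]
```

Emit:
carry_out(motion=[-1.8,-6,0,0,0,-0.13,-3.6,-12,0,0,0,-0.27,-5.4,-18,0,0,0,-0.4,-7.5,-25,-0.5,0,0,-0.54,-9.8,-31.6,-0.8,0,0,-0.675], jaw=1)

```text
time_s: 1.42
tcp_pos: [0.3862, -0.3271, 0.2498]
tcp_rot: [180.0, -0.1, -37.7]
ft_force: [0.5, -1.1, -0.5]
grip_width: 0.0855
```

```bash
python3 - <<'E'
from h import *
c=cams.capture("wrist"); save(c,"b")
r=cut_out("holder","wrist")
print([(x["confidence"],x["box"]) for x in r])
p,u,v=world(c,None)
m=(abs(p[:,0]-.443)<.08)&(abs(p[:,1]+.318)<.08)
for lo,hi in((.025,.036),(.005,.011)):
  q=p[m&(p[:,2]>lo)&(p[:,2]<hi)]
  if len(q): print(lo,len(q),q.mean(0).round(4),cv2.minAreaRect((q[:,:2]*1000).astype(np.float32)))
go([.37,.015,.25],0)
E
```

```text
[(0.78, [301.7, 87.9, 403.4, 188.6])]
0.025 862 [ 0.4431 -0.3183  0.0306] ((442.1031188964844, -318.0610046386719), (63.67913818359375, 72.35087585449219), 27.461992263793945)
0.005 4527 [ 0.4426 -0.3151  0.0094] ((441.8382263183594, -318.17230224609375), (95.65498352050781, 96.20760345458984), 27.275402069091797)
t 1.52 tcp [ 0.3892 -0.3249  0.2496] [-1.799e+02 -1.000e-01 -3.740e+01] j [-39.9  14.3   2.1  77.7   0.1  87.5] F [-0.7 -0.5 -0.5] w 0.0853
delta [-22.18 -25.83  -0.03] [-0.0012 -0.0023 -0.653 ]
```

View pics/b.png

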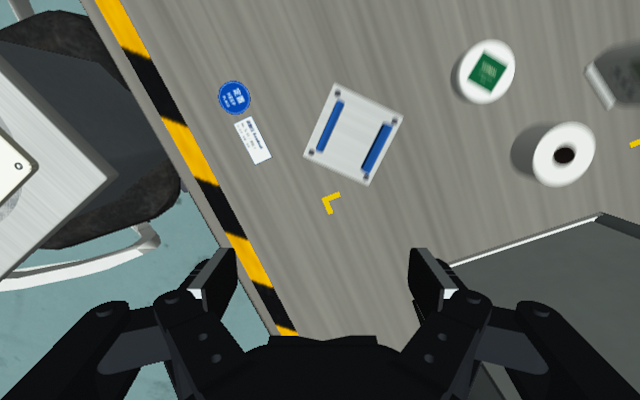

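The wrist view shows the holder at pixel (353,137), with its cheeks running at about 27° heading. The depth rectangle agrees: centre (0.442, -0.318), 27.4°. Next, the jar.

```bash
python3 -c "
from h import *
go([.42,-.03,.25],4)"
```

```text
t 1.52 tcp [ 0.3892 -0.3249  0.2496] [-1.799e+02 -1.000e-01 -3.740e+01] j [-39.9  14.3   2.1  77.7   0.1  87.5] F [-0.7 -0.5 -0.5] w 0.0853
delta [-1.548e+01 -2.530e+01 -2.000e-02] [-0.0011 -0.0023 -0.7228]
```

Emit:
carry_out(motion=[-3.1,-5,0,0,0,-0.15,-6.2,-10,0,0,0,-0.3,-9.3,-15,0,0,0,-0.45,-12.4,-20,0,0,0,-0.6,-15.5,-25.3,0,0,0,-0.723])

```text
time_s: 2.15
tcp_pos: [0.4178, -0.0322, 0.2497]
tcp_rot: [180.0, -0.1, 3.6]
ft_force: [0.9, -0.5, 0.4]
grip_width: 0.0857
```

Emit:
carry_out(motion=[0,0,0,0,0,0,0,0,0,0,0,0,0,0,0,0,0,0,0,0,0,0,0,0,0,0,0,0,0,0])

```text
time_s: 2.78
tcp_pos: [0.418, -0.0344, 0.2494]
tcp_rot: [-180.0, 0.0, 3.3]
ft_force: [-0.3, -1.1, -0.7]
grip_width: 0.0858
```

```bash
python3 - <<'E'
from h import *
c=cams.capture("wrist")
p,u,v=world(c,None)
m=(abs(p[:,0]-.423)<.06)&(abs(p[:,1]-.017)<.06)
for lo,hi in((.044,.0535),(.005,.052),(.06,.072),(.083,.096)):
  k=m&(p[:,2]>lo)&(p[:,2]<hi);q=p[k]
  if len(q)>10: print(lo,len(q),q.mean(0).round(4),cv2.minAreaRect((q[:,:2]*1000).astype(np.float32)))
r=cut_out("cap_bar","wrist");print([(x["confidence"],x["box"]) for x in r])
k=m&(p[:,2]>.02);a,b=int(u[k].mean()),int(v[k].mean());print(a,b)
save(c,"c",[max(a-70,0),max(b-60,0),a+70,b+60],5)
go([.423,.017,.15],4)
E
```

```text
0.044 525 [0.4219 0.0195 0.0504] ((423.4897766113281, 15.494579315185547), (45.76533126831055, 46.124698638916016), 4.525485038757324)
0.005 494 [0.4216 0.0202 0.0496] ((417.0976257324219, 37.710323333740234), (52.1490592956543, 96.88282775878906), 16.172992706298828)
0.06 687 [0.4238 0.0165 0.0675] ((422.91839599609375, 16.335105895996094), (40.647308349609375, 38.054588317871094), 42.23624801635742)
0.083 482 [0.4232 0.0162 0.0915] ((423.4324645996094, 15.803918838500977), (12.092357635498047, 38.08655548095703), 42.2944450378418)
[(0.94, [309.6, 116.0, 350.2, 157.0]), (0.44, [442.4, 93.5, 468.8, 113.9])]
356 336
t 2.88 tcp [ 0.418  -0.034   0.2494] [180.    0.    3.4] j [-4.6  4.4 -9.9 75.7 -0.  82. ] F [-0.9 -0.3  0.2] w 0.0856
delta [ 0.8  -5.06  9.94] [ 0.      0.0001 -0.0113]
```

View pics/c.png

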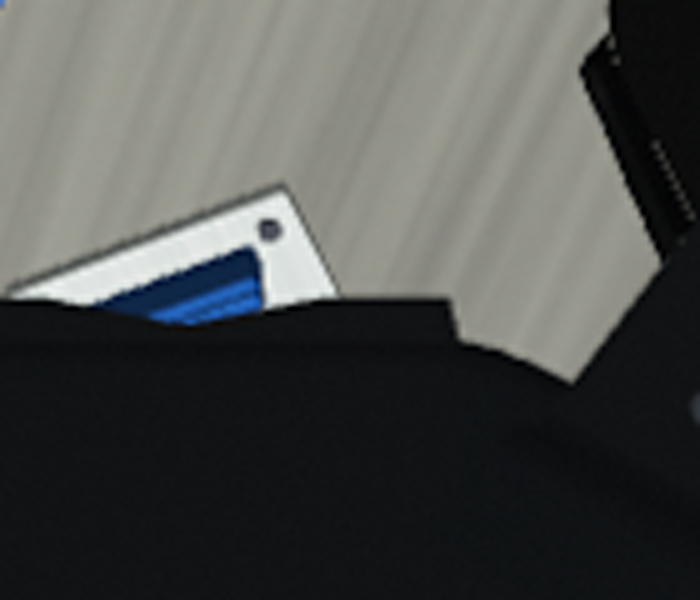

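The crop missed the jar: it shows the gripper and a corner of the holder. The numbers are consistent, though:
- **Jar body:** centre (0.4233, 0.0157), heading 4.5° (mod 90).
- **Bar:** long axis at 132.3°.

That gives a cap angle of 127.8° = 2.23 rad, the only value in the allowed range. I'll grasp the body.

Emit:
carry_out(motion=[0.2,-1.2,2,0,0,-0.01,0.4,-2.5,4,0,0,-0.02,0.7,-4.0,7,0,0,-0.02,0.83,-4.93,9,0,0,-0.02,0.83,-4.93,10,0,0,-0.02])

```text
time_s: 3.5
tcp_pos: [0.4227, 0.0166, 0.1484]
tcp_rot: [-180.0, 0.1, 4.6]
ft_force: [-0.3, -0.3, -0.0]
grip_width: 0.0854
```

```bash
python3 - <<'E'
from h import *
c=cams.capture("wrist"); save(c,"d",[200,20,440,200],3)
p,u,v=world(c,None)
m=(abs(p[:,0]-.423)<.04)&(abs(p[:,1]-.017)<.04)
for lo,hi in((.044,.0535),(.083,.096)):
  k=m&(p[:,2]>lo)&(p[:,2]<hi);q=p[k]
  if len(q)>10: print(lo,len(q),q.mean(0).round(4),cv2.minAreaRect((q[:,:2]*1000).astype(np.float32)))
go([.4233,.0157,.035],4.5)
E
```

```text
0.044 869 [0.4225 0.0279 0.0503] ((423.45086669921875, 16.570701599121094), (46.04929733276367, 45.1436882019043), 5.02560567855835)
0.083 995 [0.4231 0.0177 0.0909] ((423.3009338378906, 16.201091766357422), (12.493576049804688, 38.146995544433594), 42.85893249511719)
t 3.55 tcp [0.4224 0.0163 0.1477] [180.    0.2   4.6] j [  2.2   9.2 -20.3  60.6  -0.   87.6] F [-1.2 -0.4 -0.6] w 0.0852
delta [ 0.12  0.06 11.27] [0.0001 0.0029 0.0019]
```

View pics/d.png

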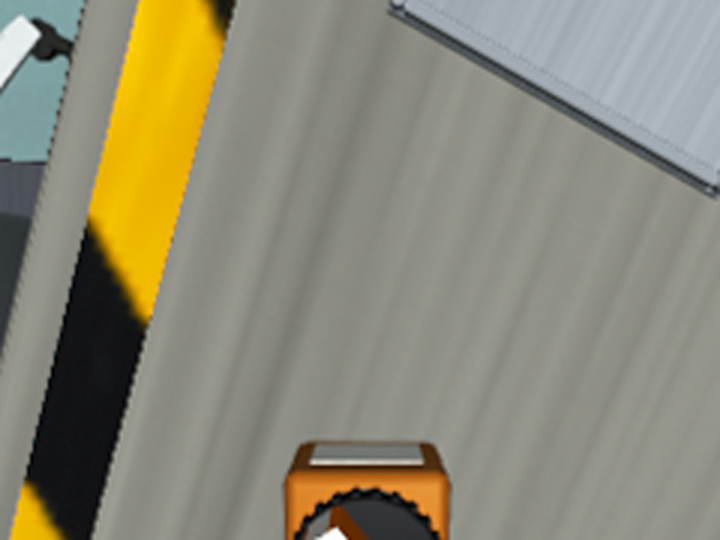

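The crop shows the jar at its bottom edge, with the bar's white end pointing up-left (about 132° heading). A grey band shows on the far shoulder, which I'll check when the jar is in the holder. The body measurement repeats, so I'm descending.

Emit:
carry_out(motion=[0.1,0,3,0,0,0,0.1,0.02,6,0,0,0,0.1,0.02,8.5,0,0,0,0.1,0.02,10.3,0,0,0,0.1,0.02,11.3,0,0,0])

```text
time_s: 4.18
tcp_pos: [0.4246, 0.0158, 0.0362]
tcp_rot: [180.0, -0.0, 4.5]
ft_force: [0.4, 0.2, 0.3]
grip_width: 0.0852
```

Emit:
carry_out(motion=[0,0,0,0,0,0,0,0,0,0,0,0,0,0,0,0,0,0,0,0,0,0,0,0,0,0,0,0,0,0], jaw=-1, grip_force=40)

```text
time_s: 4.8
tcp_pos: [0.425, 0.0162, 0.0374]
tcp_rot: [180.0, -0.1, 4.6]
ft_force: [-1.1, -1.2, 6.2]
grip_width: 0.0456
```

```bash
python3 -c "
from h import *
go([.4233,.0157,.13],4.5)"
```

```text
t 4.8 tcp [0.425  0.0162 0.0374] [ 1.8e+02 -1.0e-01  4.6e+00] j [  2.2  17.7 -28.9  43.2  -0.   87.6] F [-1.1 -1.2  6.2] w 0.0456
delta [-0.16  0.04 -9.26] [ 0.0003 -0.0017  0.0015]
```

Emit:
carry_out(motion=[0,0,-0.6,0,0,0,0,0,-2,0,0,0,0,0,-5,0,0,0,0,0,-8,0,0,0,0,0,-9.3,0,0,0])

```text
time_s: 5.42
tcp_pos: [0.4252, 0.0163, 0.131]
tcp_rot: [180.0, -0.2, 4.6]
ft_force: [0.9, 0.1, -2.6]
grip_width: 0.0455
```

```bash
python3 -c "
from h import *
go([.442,-.318,.13],27.4)"
```

```text
t 5.42 tcp [0.4252 0.0163 0.131 ] [180.   -0.2   4.6] j [  2.2  10.3 -21.7  57.8   0.   87.6] F [ 0.9  0.1 -2.6] w 0.0455
delta [-1.   33.46  0.1 ] [ 0.0005 -0.0026 -0.3981]
```

Emit:
carry_out(motion=[0,2,0,0,0,-0.03,-0.1,6,0,0,0,-0.1,-0.2,11,0,0,0,-0.16,-0.4,16,0,0,0,-0.23,-0.6,21,0,0,0,-0.3])

```text
time_s: 6.05
tcp_pos: [0.4346, -0.1949, 0.1287]
tcp_rot: [-179.9, 0.0, 21.9]
ft_force: [0.7, -0.3, -1.7]
grip_width: 0.045
```

Emit:
carry_out(motion=[0.9,4,0,0,0,-0.03,1.9,8,0,0,0,-0.06,2.7,11,0,0,0,-0.09,3,12.1,0,0,0,-0.098,3,12.1,0,0,0,-0.098])

```text
time_s: 6.68
tcp_pos: [0.5074, -0.2946, 0.1284]
tcp_rot: [-179.9, 0.1, 27.4]
ft_force: [-0.7, 0.9, -2.2]
grip_width: 0.0453
```

```bash
python3 -c "
from h import *
go([.442,-.318,.08],27.4)
c=cams.capture('wrist');save(c,'e',None,1.2)"
```

```text
t 6.67 tcp [ 0.5074 -0.2946  0.1284] [-1.799e+02  1.000e-01  2.740e+01] j [-30.1  27.6   3.   65.5   0.   32.5] F [-0.7  0.9 -2.2] w 0.0453
delta [-6.88 -0.91  4.84] [-0.002   0.001  -0.0008]
```

View pics/e.png

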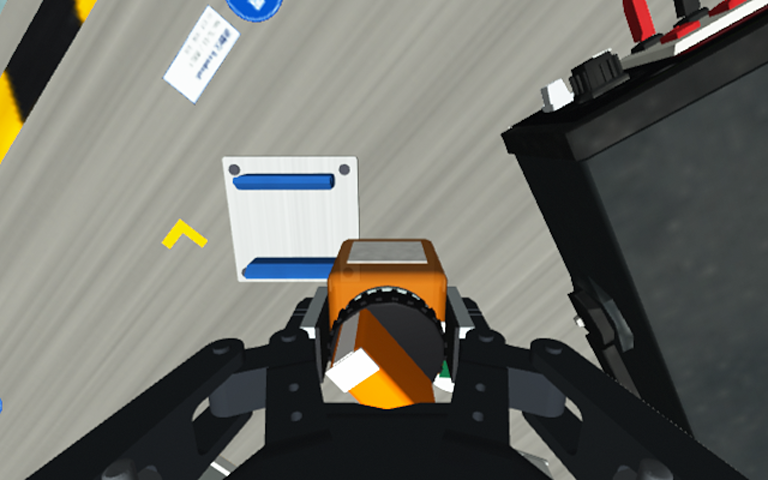

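The view shows the jar held square in the jaws and the holder plate to its left (220–358, 155–282 px), parallel to the tool. I had the x sign wrong in that leg, so I overshot without harm. I'm re-measuring the holder from here before the correction.

```bash
python3 - <<'E'
from h import *
c=cams.capture("wrist");p,u,v=world(c,None)
d=(p[:,:2]-[.442,-.318])@np.array([[np.cos(.4785),-np.sin(.4785)],[np.sin(.4785),np.cos(.4785)]])
m=(abs(d[:,0])<.06)&(abs(d[:,1])<.06)
for lo,hi in((.028,.036),(.005,.011)):
  q=p[m&(p[:,2]>lo)&(p[:,2]<hi)]
  print(len(q),q[:,2].mean(),cv2.minAreaRect((q[:,:2]*1000).astype(np.float32)))
E
```

```text
1418 0.031315339031601 ((442.6565856933594, -317.7225036621094), (63.64168167114258, 72.1950454711914), 27.29956817626953)
7725 0.009415197638924299 ((442.49078369140625, -317.2843322753906), (95.90681457519531, 95.61466979980469), 27.426651000976562)
```

Emit:
carry_out(motion=[-1,-0.1,0,0,0,0,-3,-0.4,0,0,0,0,-5,-0.7,0.5,0,0,0,-6.5,-0.9,1.5,0,0,0,-6.9,-0.91,2.5,0,0,0])

```text
time_s: 7.4
tcp_pos: [0.441, -0.3182, 0.1046]
tcp_rot: [-180.0, 0.0, 27.3]
ft_force: [-0.3, 1.2, -2.2]
grip_width: 0.045
```

```bash
python3 - <<'E'
from h import *
c=cams.capture("wrist");p,u,v=world(c,None)
go([.442,-.318,.046],27.4)
d=(p[:,:2]-[.442,-.318])@np.array([[np.cos(.4785),-np.sin(.4785)],[np.sin(.4785),np.cos(.4785)]])
for lo,hi in((.028,.036),(.005,.011)):
  k=(abs(d[:,0])<.06)&(abs(d[:,1])<.06)&(p[:,2]>lo)&(p[:,2]<hi)
  if k.sum()>20: print(lo,k.sum(),np.percentile(d[k],[1,50,99],axis=0).round(4).tolist())
E
```

```text
t 7.45 tcp [ 0.4405 -0.3179  0.103 ] [-1.799e+02  1.000e-01  2.730e+01] j [-35.8  24.4  -6.3  59.4  -0.   26.8] F [-2.1  0.5 -2.8] w 0.0454
delta [0.14 0.09 5.7 ] [-0.002   0.0013 -0.001 ]
0.028 824 [[-0.0307, 0.0287], [0.0005, 0.0332], [0.0314, 0.0359]]
0.005 6080 [[-0.0465, -0.0265], [0.0013, 0.0184], [0.0477, 0.0481]]
```

Emit:
carry_out(motion=[0.1,0.05,1,0,0,0,0.16,0.07,2,0,0,0,0.16,0.07,3,0,0,0,0.16,0.07,4,0,0,0,0.16,0.07,4.6,0,0,0])

```text
time_s: 8.07
tcp_pos: [0.444, -0.318, 0.0574]
tcp_rot: [-179.9, 0.0, 27.4]
ft_force: [-1.7, -0.3, -2.1]
grip_width: 0.0448
```

Emit:
carry_out(motion=[0,0,0.2,0,0,0,0,0,0.4,0,0,0,0,0,0.6,0,0,0,0,0,0.8,0,0,0,0,0,0.8,0,0,0])

```text
time_s: 8.7
tcp_pos: [0.4441, -0.3184, 0.0504]
tcp_rot: [-180.0, 0.0, 27.4]
ft_force: [0.5, 0.3, -2.1]
grip_width: 0.0453
```

```bash
python3 -c "
from h import *
go([.4423,-.3178,.0454],27.4)"
```

```text
t 8.7 tcp [ 0.4441 -0.3184  0.0504] [-180.     0.    27.4] j [-35.6  28.   -9.6  52.5  -0.   27. ] F [ 0.5  0.3 -2.1] w 0.0453
delta [-0.14 -0.13  0.5 ] [-0.0001  0.     -0.0003]
```

Emit:
carry_out(motion=[-0.05,-0.06,0.1,0,0,0,-0.1,-0.12,0.2,0,0,0,-0.1,-0.12,0.3,0,0,0,-0.1,-0.12,0.36,0,0,0,-0.1,-0.12,0.42,0,0,0])

```text
time_s: 9.32
tcp_pos: [0.4428, -0.3178, 0.0462]
tcp_rot: [180.0, -0.0, 27.4]
ft_force: [-0.1, 1.2, -2.2]
grip_width: 0.0456
```

Emit:
carry_out(motion=[0,0,0.03,0,0,0,0,0,0.06,0,0,0,0,0,0.1,0,0,0,0,0,0.1,0,0,0,0,0,0.1,0,0,0])

```text
time_s: 9.95
tcp_pos: [0.4428, -0.3178, 0.0454]
tcp_rot: [180.0, -0.0, 27.4]
ft_force: [-1.0, 1.1, 0.7]
grip_width: 0.0452
```

Touchdown: the force went from -2.2 N to +0.7 N at the expected height. Releasing and rising.

Emit:
carry_out(motion=[0,0,0,0,0,0,0,0,0,0,0,0,0,0,0,0,0,0,0,0,0,0,0,0,0,0,-0.3,0,0,0], jaw=1)

```text
time_s: 10.58
tcp_pos: [0.4426, -0.3176, 0.0481]
tcp_rot: [-180.0, 0.0, 27.4]
ft_force: [0.0, 0.2, 0.2]
grip_width: 0.0854
```

Emit:
carry_out(motion=[0,0,-2,0,0,0,0,0,-5,0,0,0,0,1.5,-9,0,0,0,0,4,-13,0,0,0,0,6,-15,0,0,0])

```text
time_s: 11.2
tcp_pos: [0.4716, -0.3724, 0.2016]
tcp_rot: [179.7, -0.1, 27.4]
ft_force: [0.1, 0.6, -0.3]
grip_width: 0.0855
```

```bash
python3 - <<'E'
from h import *
c=cams.capture("wrist");p,u,v=world(c,None)
m=(abs(p[:,0]-.442)<.04)&(abs(p[:,1]+.318)<.04)
for lo,hi in((.053,.062),(.092,.104)):
  k=m&(p[:,2]>lo)&(p[:,2]<hi);q=p[k]
  if len(q)>10: print(lo,len(q),q.mean(0).round(4),cv2.minAreaRect((q[:,:2]*1000).astype(np.float32)),u[k].mean(),v[k].mean())
a,b=int(u[k].mean()),int(v[k].mean())
save(c,"f",[max(a-80,0),max(b-60,0),a+80,b+60],5)
go([.4425,-.3178,.13],64.7)
E
```

```text
0.053 721 [ 0.4421 -0.3145  0.0585] ((443.942138671875, -317.678955078125), (46.02955627441406, 44.835819244384766), 27.391996383666992) 321.4687933425798 119.22330097087378
0.092 753 [ 0.4435 -0.3176  0.0995] ((443.8954772949219, -317.8421630859375), (12.011582374572754, 38.217918395996094), 65.09805297851562) 321.05843293492694 125.0863213811421
t 11.25 tcp [ 0.4733 -0.3751  0.2035] [179.4  -0.2  27.3] j [-38.4  26.2  12.4  75.6  -0.   24.3] F [ 2.4 -1.8  1.5] w 0.085
delta [-0.13 -6.57  7.28] [ 1.040e-02 -2.000e-04 -6.523e-01]
```

View pics/f.png

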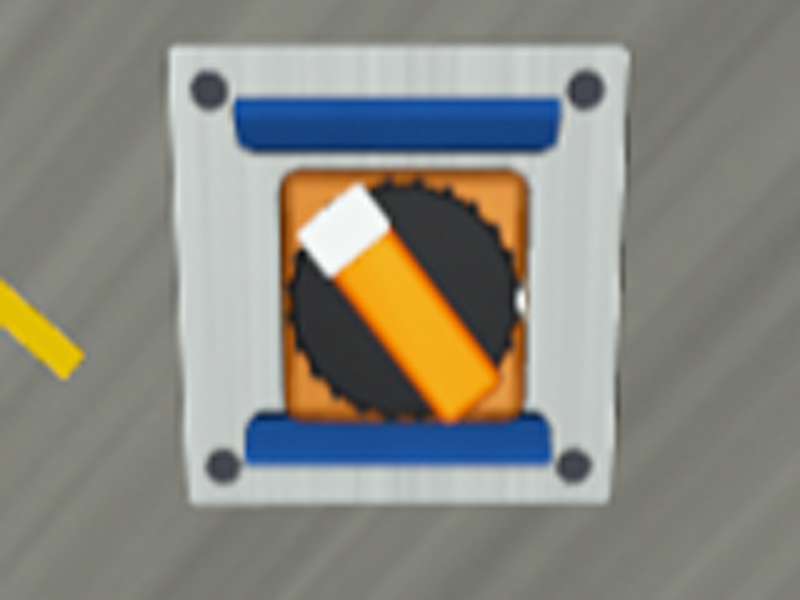

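The view shows the jar square between the cheeks, with the white mark to the right (520,300) and the striped bar end up-left (345,230). This confirms about 127.7° to tighten. Lining up the jaws across the bar.

Emit:
carry_out(motion=[0,-1.5,1,0,0,-0.15,0,-3,3,0,0,-0.3,0,-4.5,5,0,0,-0.45,0,-6,6.5,0.01,0,-0.6,0,-6.57,7.3,0.01,0,-0.657], jaw=-0.2)

```text
time_s: 11.88
tcp_pos: [0.4387, -0.3111, 0.1237]
tcp_rot: [-179.3, -0.2, 65.2]
ft_force: [-0.2, -0.4, 0.4]
grip_width: 0.0344
```

```bash
python3 -c "
from h import *
print(env.tcp_to_tips)
go([.4438,-.3178,.091],65.1)"
```

```text
0.011
t 11.88 tcp [ 0.4387 -0.3111  0.1237] [-179.3   -0.2   65.2] j [-35.4  23.1  -4.9  62.7   0.1 -10.6] F [-0.2 -0.4  0.4] w 0.0344
delta [-0.41  0.78  3.26] [-0.0124 -0.0039  0.0017]
```

Emit:
carry_out(motion=[0,0,0,0,0,0,0,0,0,0,0,0,0,0,0,0,0,0,0,0,0,0,0,0,0,0,0,0,0,0])

```text
time_s: 12.5
tcp_pos: [0.4402, -0.3129, 0.1254]
tcp_rot: [-179.5, -0.2, 65.0]
ft_force: [-0.4, 0.3, 0.2]
grip_width: 0.0344
```

```bash
python3 -c "
from h import *
go([.4438,-.3178,.091],65.1)"
```

```text
t 12.5 tcp [ 0.4402 -0.3129  0.1254] [-179.5   -0.2   65. ] j [-35.4  23.1  -4.6  62.8   0.1 -10.5] F [-0.4  0.3  0.2] w 0.0344
delta [-0.31  0.56  3.44] [-0.0089 -0.0031 -0.0015]
```

Emit:
carry_out(motion=[-0.15,0.3,0.5,-0.009,-0.003,0,-0.31,0.56,1,-0.009,-0.003,0,-0.31,0.56,2,-0.009,-0.003,0,-0.31,0.56,3,-0.009,-0.003,0,-0.31,0.56,3.4,-0.009,-0.003,0])

```text
time_s: 13.12
tcp_pos: [0.443, -0.3171, 0.0899]
tcp_rot: [-179.9, -0.0, 65.0]
ft_force: [0.7, -0.8, -0.5]
grip_width: 0.0337
```

```bash
python3 -c "
from h import *
go([.4438,-.3178,.091],65.1)"
```

```text
t 13.12 tcp [ 0.443  -0.3171  0.0899] [-179.9   -0.    65. ] j [-35.6  25.3  -7.1  57.8   0.  -10.6] F [ 0.7 -0.8 -0.5] w 0.0337
delta [-0.03  0.1  -0.11] [-0.0024 -0.0006 -0.0012]
```

Emit:
carry_out(motion=[-0.03,0.1,-0.1,0,0,0,-0.03,0.1,-0.1,0,0,0,-0.03,0.1,-0.1,0,0,0,-0.03,0.1,-0.1,0,0,0,-0.03,0.1,-0.1,0,0,0], jaw=-1, grip_force=40)

```text
time_s: 13.75
tcp_pos: [0.4446, -0.3184, 0.0923]
tcp_rot: [180.0, -0.0, 65.0]
ft_force: [0.3, -0.6, -1.3]
grip_width: 0.0112
```

```bash
python3 -c "
from h import *
go([.4438,-.3178,.091],65.1);print(readout.sense()['ft_torque'])"
```

```text
t 13.75 tcp [ 0.4446 -0.3184  0.0923] [180.  -0.  65.] j [-35.6  25.3  -6.7  58.    0.  -10.6] F [ 0.3 -0.6 -1.3] w 0.0112
delta [ 0.02 -0.1   0.13] [ 0.0001 -0.0001 -0.0012]
[-0.01626999 -0.05146081  0.00147812]
```

Emit:
carry_out(motion=[0,0,0.013,0,0,0.13,0,0,0.026,0,0,0.26,0,0,0.039,0,0,0.39,0,0,0.052,0,0,0.52,0,0,0.065,0,0,0.65])

```text
time_s: 14.38
tcp_pos: [0.4443, -0.318, 0.0917]
tcp_rot: [-179.9, -0.0, 27.6]
ft_force: [-0.4, 1.6, 0.4]
grip_width: 0.0108
```

```bash
python3 -c "
from h import *
go([.444,-.318,.091],-62.7);print(readout.sense()['ft_torque'])"
```

```text
t 14.38 tcp [ 0.4443 -0.318   0.0917] [-179.9   -0.    27.6] j [-35.6  25.3  -6.8  58.    0.   26.8] F [-0.4  1.6  0.4] w 0.0108
delta [-0.03 -0.01  0.07] [-9.0000e-04  7.0000e-04  1.5754e+00]
[0.17619071 0.17663787 0.08214646]
```

Turning freely (about 0.08 N m). Continuing.

Emit:
carry_out(motion=[0,0,0.013,0,0,0.13,0,0,0.026,0,0,0.26,0,0,0.039,0,0,0.39,0,0,0.052,0,0,0.52,0,0,0.065,0,0,0.65])

```text
time_s: 15.0
tcp_pos: [0.4434, -0.318, 0.091]
tcp_rot: [-180.0, 0.1, -9.7]
ft_force: [-2.7, 0.2, 2.4]
grip_width: 0.0111
```

Emit:
carry_out(motion=[0,0,0.013,0,0,0.13,0,0,0.026,0,0,0.26,0,0,0.039,0,0,0.39,0,0,0.052,0,0,0.52,0,0,0.065,0,0,0.65])

```text
time_s: 15.62
tcp_pos: [0.4426, -0.3175, 0.0902]
tcp_rot: [179.9, 0.2, -47.0]
ft_force: [-4.2, 2.0, 3.9]
grip_width: 0.0112
```

```bash
python3 -c "
from h import *
go([.444,-.318,.091],-62.7);print(readout.sense()['ft_torque'])"
```

```text
t 15.62 tcp [ 0.4426 -0.3175  0.0902] [179.9   0.2 -47. ] j [-35.6  25.3  -6.9  57.9  -0.  101.3] F [-4.2  2.   3.9] w 0.0112
delta [ 0.13 -0.07 -0.08] [0.0021 0.0036 0.2749]
[0.51162705 1.03989774 0.02147175]
```

The jar may have rotated clockwise within the cheek slack, so I'll go on slowly until the torque shows the stop.

Emit:
carry_out(motion=[0.03,0,0,0,0,0.06,0.06,-0.02,0.01,0,0,0.12,0.08,-0.03,0.01,0,0,0.18,0.08,-0.03,0.02,0,0,0.24,0.08,-0.03,0.02,0,0,0.28])

```text
time_s: 16.25
tcp_pos: [0.4426, -0.3173, 0.0899]
tcp_rot: [179.8, 0.3, -62.8]
ft_force: [-5.5, 3.1, 4.0]
grip_width: 0.0109
```

```bash
python3 -c "
from h import *
go([.444,-.318,.091],-62.7);print(readout.sense()['ft_torque'])"
```

```text
t 16.25 tcp [ 0.4426 -0.3173  0.0899] [179.8   0.3 -62.8] j [-35.6  25.4  -6.9  58.   -0.  117.2] F [-5.5  3.1  4. ] w 0.0109
delta [ 0.13 -0.09 -0.11] [ 0.0033  0.0051 -0.0022]
[0.78295557 1.40538073 0.12431793]
```

Emit:
carry_out(motion=[0,0,0,0,0,0.02,0,0,0,0,0,0.04,0,0,0,0,0,0.06,0,0,0,0,0,0.08,0,0,0,0,0,0.08])

```text
time_s: 16.88
tcp_pos: [0.4426, -0.3172, 0.0899]
tcp_rot: [179.8, 0.3, -67.3]
ft_force: [-5.8, 2.5, 4.9]
grip_width: 0.0108
```

```bash
python3 -c "
from h import *
go([.444,-.318,.091],-62.7);print(readout.sense()['ft_torque'],readout.sense()['joint_torque'])"
```

```text
t 16.88 tcp [ 0.4426 -0.3172  0.0899] [179.8   0.3 -67.3] j [-35.6  25.4  -6.9  58.   -0.  121.7] F [-5.8  2.5  4.9] w 0.0108
delta [ 0.13 -0.1  -0.11] [ 0.0035  0.0052 -0.0809]
[0.80110269 1.39160039 0.00940249] [  0.34740284 -42.40825295  24.64779496  -2.74284795   0.22070867
   0.0567773 ]
```

Emit:
carry_out(motion=[0,0,0,0,0,0.02,0,0,0,0,0,0.04,0,0,0,0,0,0.06,0,0,0,0,0,0.08,0,0,0,0,0,0.08])

```text
time_s: 17.5
tcp_pos: [0.4425, -0.3171, 0.0898]
tcp_rot: [179.8, 0.3, -71.9]
ft_force: [-4.6, 3.4, 4.3]
grip_width: 0.0112
```

```bash
python3 - <<'E'
from h import *
go([.444,-.318,.091],-62.7);print(readout.sense()['ft_torque'],readout.sense()['joint_torque'])
c=cams.capture("wrist");save(c,"g",[200,60,440,240],3)
E
```

```text
t 17.5 tcp [ 0.4425 -0.3171  0.0898] [179.8   0.3 -71.9] j [-35.6  25.4  -6.9  58.1  -0.  126.3] F [-4.6  3.4  4.3] w 0.0112
delta [ 0.13 -0.11 -0.12] [ 0.0037  0.0053 -0.1608]
[0.84294729 1.376756   0.02154777] [  0.26742982 -42.49202728  24.74303663  -2.78132245   0.17120669
   0.05846282]
```

View pics/g.png

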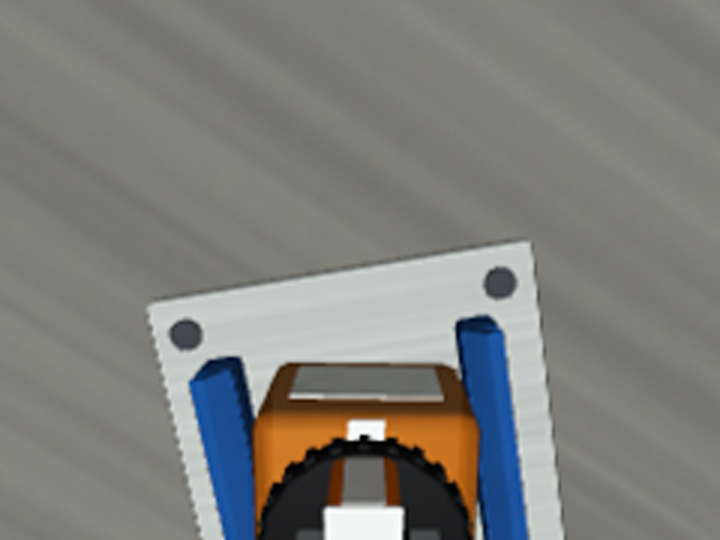

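The jar has turned in the slack until it meets the cheeks; the white stripe (365,520) is nearly over the mark (365,430). The torque is still only at cap friction, so I'll continue to the stop.

Emit:
carry_out(motion=[0,0,0,0,0,0.015,0,0,0,0,0,0.03,0,0,0,0,0,0.045,0,0,0,0,0,0.06,0,0,0,0,0,0.06])

```text
time_s: 18.18
tcp_pos: [0.4428, -0.3169, 0.0898]
tcp_rot: [179.8, 0.3, -75.3]
ft_force: [-5.9, 4.1, 4.2]
grip_width: 0.011
```

```bash
python3 - <<'E'
from h import *
go([.444,-.318,.091],-62.7);print(readout.sense()['ft_torque'],readout.sense()['joint_torque'])
E
```

```text
t 18.18 tcp [ 0.4428 -0.3169  0.0898] [179.8   0.3 -75.3] j [-35.6  25.4  -6.9  58.   -0.  129.7] F [-5.9  4.1  4.2] w 0.011
delta [ 0.13 -0.09 -0.12] [ 0.0035  0.0052 -0.2192]
[0.8501864  1.30874032 0.51136436] [ -0.35870332 -42.57505059  24.70018208  -2.67819978   0.07146525
   0.5306465 ]
```

The torque jumped to 0.53 N m: the cap is at its stop. Releasing, rising and looking.

Emit:
carry_out(motion=[0,0,0,0,0,0,0,0,0,0,0,0,0,0,0,0,0,0,0,0,-1,0,0,0,0,0,-3,0,0,0], jaw=-0.2)

```text
time_s: 18.8
tcp_pos: [0.4448, -0.3184, 0.1201]
tcp_rot: [179.9, 0.1, -75.3]
ft_force: [-0.4, -0.2, -1.1]
grip_width: 0.0346
```

```bash
python3 -c "
from h import *
go([.475,-.372,.205],15)"
```

```text
t 18.8 tcp [ 0.4448 -0.3184  0.1201] [ 1.799e+02  1.000e-01 -7.530e+01] j [-35.6  23.8  -4.4  61.9   0.  129.7] F [-0.4 -0.2 -1.1] w 0.0346
delta [ 5.94 -1.56 -8.5 ] [-3.0000e-04  2.3000e-03 -1.5769e+00]
```

Emit:
carry_out(motion=[0,0,-3,0,0,-0.17,1,0,-6,0,0,-0.34,3,-0.5,-8.5,0,0,-0.51,5,-1,-8.5,0,0,-0.68,5.94,-1.56,-8.5,0,0,-0.85], jaw=1)

```text
time_s: 19.42
tcp_pos: [0.476, -0.3735, 0.2064]
tcp_rot: [180.0, -0.1, -26.4]
ft_force: [0.2, -0.5, 0.6]
grip_width: 0.085
```

Emit:
carry_out(motion=[0,0,0,0,0,-0.15,0,0,0,0,0,-0.3,0,0,0,0,0,-0.45,0,0,0,0,0,-0.6,0,0,0,0,0,-0.727])

```text
time_s: 20.05
tcp_pos: [0.4755, -0.3724, 0.2058]
tcp_rot: [180.0, -0.0, 15.3]
ft_force: [0.4, 0.5, 0.1]
grip_width: 0.0855
```

```bash
python3 - <<'E'
from h import *
c=cams.capture("wrist");p,u,v=world(c,None)
m=(abs(p[:,0]-.442)<.04)&(abs(p[:,1]+.318)<.04)
for lo,hi in((.053,.062),(.090,.104)):
  k=m&(p[:,2]>lo)&(p[:,2]<hi);q=p[k]
  if len(q)>10: print(lo,len(q),q.mean(0).round(4),cv2.minAreaRect((q[:,:2]*1000).astype(np.float32)))
a,b=int(u[k].mean()),int(v[k].mean())
save(c,"i",[max(a-80,0),max(b-60,0),a+80,b+60],5)
go([.4435,-.3178,.13],15)
E
```

```text
0.053 750 [ 0.4471 -0.3136  0.0585] ((444.9189147949219, -316.45037841796875), (46.0164909362793, 45.97421646118164), 17.480539321899414)
0.09 722 [ 0.4453 -0.3162  0.0973] ((444.91192626953125, -316.3955383300781), (38.00942611694336, 12.107892036437988), 17.029014587402344)
t 20.1 tcp [ 0.4755 -0.3724  0.2058] [180.   -0.   15.4] j [-38.1  26.6  13.3  76.7   0.   36.5] F [ 0.2 -0.2  0.5] w 0.0857
delta [-1.64 -6.12  7.58] [ 0.0004 -0.0004  0.0069]
```

View pics/i.png

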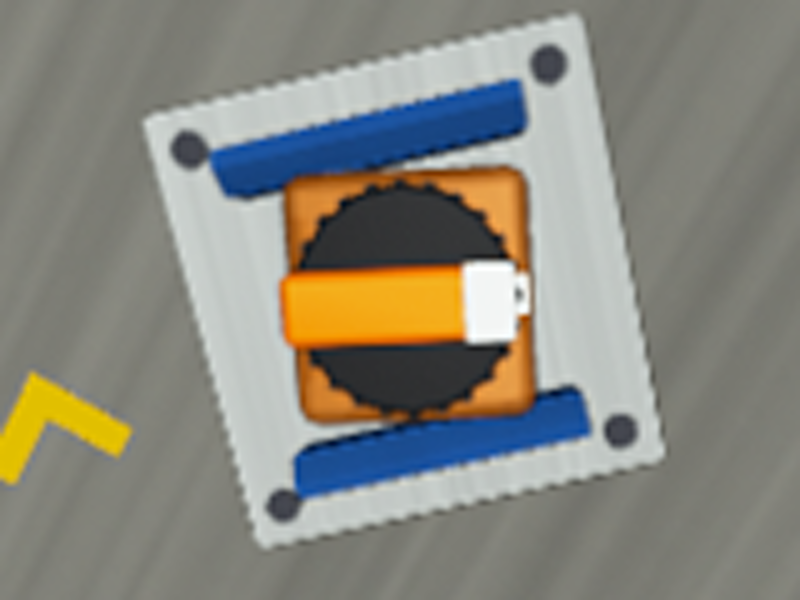

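The bar's stripe (490,300) lies over the mark (525,293), with the bar at 17.0° and the jar at 17.5°, and the top 2.2 mm lower than before. The cap is tight. Regrasping the body at 17.3°.

```bash
python3 -c "
from h import *
go([.445,-.3164,.14],17.3)"
```

```text
t 20.1 tcp [ 0.4755 -0.3724  0.2058] [180.   -0.   15.4] j [-38.1  26.6  13.3  76.7   0.   36.5] F [ 0.2 -0.2  0.5] w 0.0857
delta [-1.46 -6.21  6.58] [ 0.0004 -0.0004 -0.0333]
```

Emit:
carry_out(motion=[-0.5,-2,1,0,0,-0.01,-1,-4,3,0,0,-0.02,-1.46,-5.8,5,0,0,-0.033,-1.46,-6.21,6.3,0,0,-0.033,-1.46,-6.21,6.6,0,0,-0.033])

```text
time_s: 20.72
tcp_pos: [0.4453, -0.3161, 0.1387]
tcp_rot: [-180.0, 0.0, 16.9]
ft_force: [0.7, -0.0, 0.4]
grip_width: 0.0856
```

```bash
python3 -c "
from h import *
go([.445,-.3164,.0454],17.3)"
```

```text
t 20.73 tcp [ 0.4453 -0.3161  0.1387] [-180.     0.    16.9] j [-35.4  22.7  -3.1  64.2   0.   37.8] F [ 0.7 -0.   0.4] w 0.0856
delta [-0.03  0.03  9.33] [-0.0005  0.0004 -0.0075]
```

Emit:
carry_out(motion=[0,0,2.5,0,0,-0.007,0,0,5,0,0,-0.007,0,0,7.3,0,0,-0.007,0,0,8.6,0,0,-0.007,0,0,9.3,0,0,-0.007])

```text
time_s: 21.35
tcp_pos: [0.4456, -0.3166, 0.0458]
tcp_rot: [180.0, -0.0, 17.3]
ft_force: [-0.0, 0.6, 0.1]
grip_width: 0.0854
```

Emit:
carry_out(motion=[0,0,0,0,0,0,0,0,0,0,0,0,0,0,0,0,0,0,0,0,0,0,0,0,0,0,0,0,0,0], jaw=-1, grip_force=40)

```text
time_s: 21.98
tcp_pos: [0.4454, -0.3165, 0.0471]
tcp_rot: [179.9, -0.0, 17.3]
ft_force: [-1.8, 0.4, 6.6]
grip_width: 0.0453
```

Emit:
carry_out(motion=[0,0,-0.3,0,0,0,0,0,-1,0,0,-0.05,0,0,-3,0,0,-0.1,0,0,-6,0,0,-0.1,0,0,-8,0,0,-0.1])

```text
time_s: 22.6
tcp_pos: [0.4454, -0.3159, 0.1268]
tcp_rot: [-180.0, -0.0, 23.0]
ft_force: [0.4, -0.3, -2.1]
grip_width: 0.0454
```

```bash
python3 -c "
from h import *
go([.4895,.192,.13],0)"
```

```text
t 22.6 tcp [ 0.4454 -0.3159  0.1268] [-180.   -0.   23.] j [-35.4  23.3  -4.1  62.6   0.   31.6] F [ 0.4 -0.3 -2.1] w 0.0454
delta [ 23.93 -45.01  -0.28] [-0.0006 -0.0005  0.4021]
```

Emit:
carry_out(motion=[1.3,-3.2,0,0,0,0,3.3,-8,0,0,0,0,5.4,-13,0,0,0,0,7.5,-18.4,0,0,0,0,9.5,-23.7,0,0,0,0])

```text
time_s: 23.22
tcp_pos: [0.4393, -0.0588, 0.1258]
tcp_rot: [-179.9, -0.0, 23.0]
ft_force: [1.4, 0.8, -1.8]
grip_width: 0.0453
```

```bash
python3 -c "
from h import *
go([.4892,.192,.127],22.8)"
```

```text
t 23.23 tcp [ 0.4393 -0.0588  0.1258] [-179.9   -0.    23. ] j [ -7.7  12.7 -19.6  57.8   0.1  59.3] F [ 1.4  0.8 -1.8] w 0.0453
delta [ 14.39 -21.13  -0.09] [-0.0013 -0.      0.0037]
```

Emit:
carry_out(motion=[3,-4.4,0,0,0,0,6.3,-9.3,0,0,0,0,9.6,-14,0,0,0,0,12.5,-18.3,0,0,0,0,14.4,-21.1,0,0,0,0])

```text
time_s: 23.85
tcp_pos: [0.4895, 0.1924, 0.1257]
tcp_rot: [-179.9, 0.0, 23.2]
ft_force: [0.5, -0.5, -2.0]
grip_width: 0.0452
```

```bash
python3 - <<'E'
from h import *
c=cams.capture("wrist");p,u,v=world(c,None)
q=p[(abs(p[:,0]-.489)<.08)&(abs(p[:,1]-.192)<.08)&(p[:,2]>.0025)&(p[:,2]<.015)]
print(len(q),cv2.minAreaRect((q[:,:2]*1000).astype(np.float32)))
go([.4892,.192,.0541],22.8)
E
```

```text
10433 ((488.995849609375, 191.9877471923828), (159.95187377929688, 159.9330596923828), 0.007885195314884186)
t 23.9 tcp [0.4906 0.196  0.1258] [-1.798e+02 -1.000e-01  2.330e+01] j [21.6 21.4 -7.2 61.3  0.2 88.3] F [ 2.1  4.1 -1.9] w 0.0455
delta [-0.31  0.34  7.17] [-0.0043 -0.0024  0.0092]
```

Emit:
carry_out(motion=[-0.1,0.1,1.2,0,0,0,-0.2,0.1,3,0,0,0,-0.2,0.1,5,0,0,0,-0.2,0.1,6.4,0,0,0,-0.2,0.1,7.1,0,0,0])

```text
time_s: 24.52
tcp_pos: [0.4874, 0.1869, 0.0538]
tcp_rot: [-180.0, 0.1, 23.0]
ft_force: [-0.6, 0.3, -2.6]
grip_width: 0.0453
```

Emit:
carry_out(motion=[0,0,0.2,0,0,0,0,0,0.4,0,0,0,0,0,0.6,0,0,0,0,0,0.75,0,0,0,0,0,0.8,0,0,0])

```text
time_s: 25.15
tcp_pos: [0.4884, 0.1881, 0.0472]
tcp_rot: [-180.0, -0.0, 23.0]
ft_force: [-0.6, -0.3, -2.7]
grip_width: 0.045
```

```bash
python3 -c "
from h import *
go([.4892,.192,.0431],22.8)"
```

```text
t 25.15 tcp [0.4884 0.1881 0.0472] [-180.   -0.   23.] j [ 21.1  26.  -13.5  50.5   0.   88. ] F [-0.6 -0.3 -2.7] w 0.045
delta [ 0.23 -0.32  0.41] [-0.0003 -0.0001  0.0042]
```

4 mm off centre is fine in this tray. Lowering gently the last 4 mm.

Emit:
carry_out(motion=[0,0,0.08,0,0,0,0,0,0.16,0,0,0,0,0,0.24,0,0,0,0,0,0.3,0,0,0,0,0,0.34,0,0,0])

```text
time_s: 25.78
tcp_pos: [0.4883, 0.1881, 0.0437]
tcp_rot: [-180.0, 0.0, 23.0]
ft_force: [-0.2, -0.2, -2.9]
grip_width: 0.0451
```

Emit:
carry_out(motion=[0,0,0.03,0,0,0,0,0,0.05,0,0,0,0,0,0.07,0,0,0,0,0,0.08,0,0,0,0,0,0.08,0,0,0])

```text
time_s: 26.4
tcp_pos: [0.4884, 0.1881, 0.0431]
tcp_rot: [-180.0, -0.0, 23.0]
ft_force: [-0.8, 0.1, -0.5]
grip_width: 0.0455
```

Emit:
carry_out(motion=[0,0,0.01,0,0,0,0,0,0.02,0,0,0,0,0,0.03,0,0,0,0,0,0.03,0,0,0,0,0,0.03,0,0,0])

```text
time_s: 27.02
tcp_pos: [0.4883, 0.1881, 0.0431]
tcp_rot: [-180.0, -0.0, 23.0]
ft_force: [-2.7, -0.9, 5.0]
grip_width: 0.0454
```

Emit:
carry_out(motion=[0,0,0,0,0,0,0,0,0,0,0,0,0,0,0,0,0,0,0,0,0,0,0,0,0,0,-0.3,0,0,0], jaw=1)

```text
time_s: 27.65
tcp_pos: [0.4881, 0.188, 0.0455]
tcp_rot: [-180.0, 0.0, 23.0]
ft_force: [0.1, -0.4, -0.3]
grip_width: 0.0852
```

Emit:
carry_out(motion=[0,0,-2,0,0,0,0,0,-5,0,0,0,0,1,-9,0,0,0,0,4,-13,0,0,0,0,7,-16,0,0,0])

```text
time_s: 28.28
tcp_pos: [0.5165, 0.1233, 0.208]
tcp_rot: [180.0, -0.1, 23.1]
ft_force: [0.4, 0.2, -0.2]
grip_width: 0.0851
```

Emit:
carry_out(motion=[0,0,0,0,0,0,0,0,0,0,0,0,0,0,0,0,0,0,0,0,0,0,0,0,0,0,0,0,0,0])

```text
time_s: 28.9
tcp_pos: [0.5153, 0.124, 0.205]
tcp_rot: [-180.0, 0.1, 23.1]
ft_force: [0.2, -0.8, -0.3]
grip_width: 0.0854
```

```bash
python3 - <<'E'
from h import *
c=cams.capture("wrist");p,u,v=world(c,None)
m=(abs(p[:,0]-.4884)<.045)&(abs(p[:,1]-.188)<.045)
for lo,hi in((.048,.059),(.086,.1)):
  k=m&(p[:,2]>lo)&(p[:,2]<hi);q=p[k]
  if len(q)>10: print(lo,len(q),q.mean(0).round(4),cv2.minAreaRect((q[:,:2]*1000).astype(np.float32)))
a,b=int(u[k].mean()),int(v[k].mean())
save(c,"k",[max(a-110,0),max(b-80,0),a+110,b+90],3.5)
for n,th in(("top","sleeve"),("top","brass_weight"),("top","tin")):
  t=cams.capture(n) if th=="sleeve" else t
  for r in cut_out(th,n)[:1]:
    q,_,_=world(t,r["pixels"]); print(th,q[q[:,2]>np.percentile(q[:,2],95)-.006].mean(0).round(4))
go([0,0,0],0)
E
```

```text
0.048 755 [0.489  0.1899 0.0544] ((489.2967529296875, 189.07723999023438), (46.1462516784668, 45.526458740234375), 22.8837833404541)
0.086 709 [0.4895 0.1891 0.0933] ((489.0741882324219, 189.12025451660156), (37.49074935913086, 11.742609024047852), 23.09172248840332)
brass_weight [0.5722 0.0578 0.0283]
tin [ 0.6039 -0.3507  0.0279]
t 29.15 tcp [0.5157 0.1237 0.2056] [-180.    0.   23.] j [13.5 18.3  0.8 72.6  0.  80.4] F [ 0.5 -0.2  0.2] w 0.0856
delta [-52.3   -8.8   20.57] [-3.000e-04  2.000e-04  4.021e-01]
```

View pics/k.png

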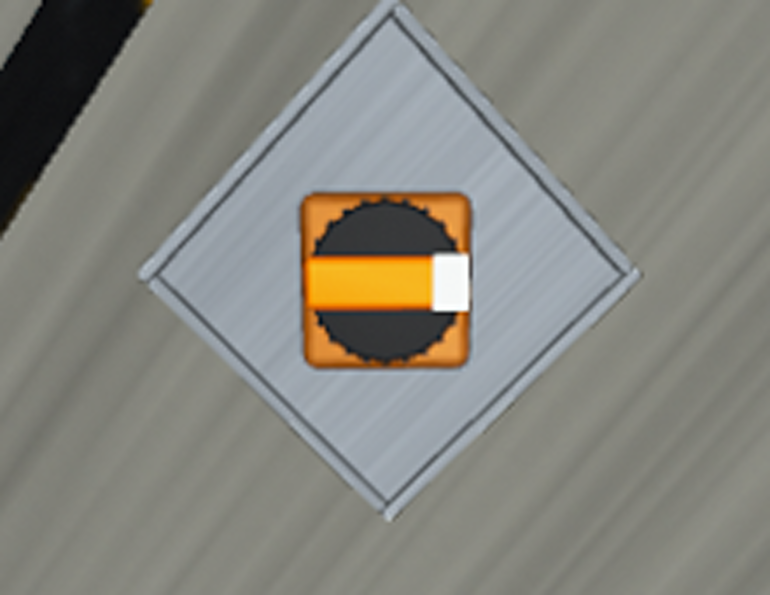

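The jar stands upright inside the tray with its bar aligned (jar 22.9°, bar 23.1°), clear of the walls. Handing in.

```bash
python3 -c "
from station import order
print(order.hand_in())"
```

```text
the job is handed in; nothing more can be done
None
```

The jar is standing closed and upright in the steel tray, and I handed the job in at about 29 s of the 72 s allowed; no verdict comes back. I stood it between the cheeks and let go. I then screwed the cap about 2.2 rad clockwise to its stop in a single grasp and moved the jar by its body to the tray.

**Last checks**
- **Cap:** the turning torque rose from about 0.06 to 0.5 N m at the stop. In the holder the bar's white stripe lay over the mark. In the tray the bar reads 23.1° and the jar 22.9°.
- **Jar position:** it is about 3 mm off the tray's centre. Touchdown was gentle, with at most 5 N at the wrist.
- **Bystanders:** the brass weight and tin read within 2 mm of where they started. The network did not find the sleeve in the last picture, so that check failed, but I planned no motion near it.

**Things that went less cleanly**
- The jar started square in the holder but turned about 10° in the slack between the cheeks as the cap tightened.
- One leg of the carry to the holder overshot by about 7 cm from a sign error of mine, in free air and without contact.
- A depth re-check of the tray came out unusable, so I placed the jar using the first camera measurements.

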